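# File the toner box in the third gap

## Robot

A 7-joint arm with a two-finger parallel gripper is mounted at the origin on the work surface. World frame = base frame: x ahead of the robot, y to its left, z up, the work surface at z = 0. Lengths are in m, angles in rad, forces in N, time in s.
With the tool pointing down it reaches from about 0.4 to 0.85 m from the base axis. Payload 4.5 kg.
Tool frame: the origin (TCP) lies at the very end of the fingers, on their centre line; the grasp point (between the pads) lies 19 mm behind it; z points along the fingers, y is the line along which they close (so a half turn about z gives the same grasp; the last joint's range is limited). The gripper opens to 88 mm and grips with 3 to 60 N. Pads are 18 mm wide; open, the fingers measure 123 mm over their backs; the gripper's body (75 mm by 187 mm) begins 45 mm behind the grasp point.
Start: joints at [1.138, 0.689, -0.195, 1.565, 0.157, 0.902, -0.215], TCP at [0.281, -0.558, 0.239] pointing down, gripper open.
Joint ranges: [-3.01, 3.01], [-0.46, 2.08], [-1.47, 1.51], [0.13, 2.56], [-1, 4.14], [0.04, 2.09], [-2.66, 2.66]. Speed limits (rad/s): [2.57, 2.57, 3.14, 3.14, 3.14, 3.14, 3.14].

## Interface

Orientations are given as a unit quaternion [x, y, z, w].
In Python, from plant import r gives the robot as it stands. The module is installed in compiled form; this text tells all that it offers.
- The arm moves only by the tool step_arm, never from a script. Its argument "increments" is a list of rows, each a list of 2 entries, a list of its own where there are three numbers: the shift along the world's x, y, z in cm, then the turn, a rotation vector about the world's x, y, z in degrees. A call has exactly 10 rows; each row shifts and turns the commanded pose from where the row before left it; what a row does not reach is not made up. A row lasts 1/10 s, in which the tool goes at most 50 mm and 8.59 degrees, less where a joint would pass 70% of its speed; a pose out of reach is approached as far as the arm can. A call is refused whole if a number of a shift passes 5 or a number of a turn 8.59, either way. A call with a gripper value outside its range is refused whole. "fingers" is the opening, from 0 (shut) to 1 (fully open), set as the call begins (left out, the last holds). The fingers move at their own pace and stop on an object; "grip_force" is the grip in N (left out, the last holds). Time passes only in rows, so rows that do not move let the fingers close, or fill a call up. It gives the time, the measured TCP pose, the force, the opening and the grip force at its end, in the units of the state.
- r.get_state(): the state, without advancing time (a new reading comes with each control period).
- r.snapshot(name): name is "side" or "top"; returns (picture, depth): 384x512x3 uint8, red, green, blue; 384x512 float32, m along the optical axis (not along the pixel's ray), 0 where there is no reading.
- r.calibration(name): a dict with "fov_y" (degrees; the focal length in pixels is half the picture's height over the tangent of half this angle, whatever the lens; pixels are square), "cx", "cy" (the principal point, pixels), "R" (3x3) and "t" (3): a world point X has camera coordinates R X + t. Camera axes: x right, y down, z forward; pixel columns grow to the right and rows downward; lengths in m; the calibration is good to about 2 mm. A picture is of the moment at which its call begins. calibration takes no time and is no camera call.
- r.finish_job(): hands the job in; it is judged then, once.
The state is a dict: "clock": time; "q": joint angles; "qd": joint speeds; "joint_torque": joint torques, N m; "tool_pos": TCP position; "eef_rot": TCP orientation; "contact_force": force on the tool from outside, world axes, zero at the start; "moment": the same for the moment, N m; "opening": opening from 0.0 (shut) to 1.0 (fully open); "finger_force": force on a finger pad.
Only numpy, scipy, OpenCV 4.12 (cv2) and the standard library are available. Lean on these libraries where they do the work, as an engineer would, in place of code of your own. Each camera call takes 0.05 s, during which the arm holds its last target. There are 200 camera calls.

## Task

Count the gaps of the oak divider rack from its red-capped end (a filled gap counts too): with the fingers together, run a fingertip along the top of the aluminium rail from that end, touching it over the first, then the second, then the third gap. Then, only pushing and never picking it up, slide the small grey toner box along the rack's front ledge to that third gap and push it straight in until it stops against the back. Leave the binder clip and everything else where they are, and finish with the hand clear.

Things in the scene. Friction and masses are not known exactly. Their poses are not given: they have to be found in the camera images.
- rack: fixed low oak divider rack, 174 mm deep (x), 270 mm wide (y), base board 6 mm thick. Origin: centre of its underside, on the cart. +x points to its back, away from the robot; y along the row of gaps. The rail lies on the divider tops at x +38 to +52 mm, its top at z 62 mm.
- ledge (a point): middle of the rack's front ledge, on the board (rack x -37, y 0, z 6 mm; axes of the rack). The ledge is open at both ends and 88 mm deep: from a front lip (6 mm thick, rack x -87 to -81 mm, top at z 16 mm) to the noses of the dividers at rack x +7 mm.
- gaps (a point): middle of the back stop's face, on the board (rack x +79, y 0, z 6 mm; axes of the rack). Five dividers (6 mm thick, rounded noses, rack x +7 to +87 mm, top at z 52 mm) form four gaps 46 mm wide, 72 mm deep to this stop, centred at rack y +78 (gap a), +26 (b), -26 (c), -78 mm (d).
- rail_a: a quarter of the flat aluminium bar (14 mm wide, 10 mm high) that runs across the tops of the dividers; this 52 mm length lies over gap a (y +78 mm) of the rack. Origin at the centre of its underside, 10 mm below its flat top (top 62 mm above the cart); y runs along the bar. Rigid.
- rail_b: a quarter of the flat aluminium bar (14 mm wide, 10 mm high) that runs across the tops of the dividers; this 52 mm length lies over gap b (y +26 mm) of the rack. Origin at the centre of its underside, 10 mm below its flat top (top 62 mm above the cart); y runs along the bar. Rigid.
- rail_c: a quarter of the flat aluminium bar (14 mm wide, 10 mm high) that runs across the tops of the dividers; this 52 mm length lies over gap c (y -26 mm) of the rack. Origin at the centre of its underside, 10 mm below its flat top (top 62 mm above the cart); y runs along the bar. Rigid.
- rail_d: a quarter of the flat aluminium bar (14 mm wide, 10 mm high) that runs across the tops of the dividers; this 52 mm length lies over gap d (y -78 mm) of the rack. Origin at the centre of its underside, 10 mm below its flat top (top 62 mm above the cart); y runs along the bar. Rigid.
- red_cap: fixed red plastic block, 76 x 14 x 62 mm, at one end of the rack (rack y +117 or -117 mm): the end the counting starts from. Origin at the centre of its underside; top 68 mm above the cart.
- white_cap: fixed white plastic block like the red one, at the other end of the rack. Origin at the centre of its underside.
- toner_center (a point): centre of the loose small grey toner box, 84 mm long (x, to the rack's back), 38 wide (y), 44 high, about 0.15 kg. It stands on the ledge near one end, its length across the ledge (2 mm play at either end), top 50 mm above the cart. Fully home, its centre is at rack x +37 mm and it sticks out 12 mm in front of the dividers.
- toner: the same toner box; origin at the centre of its underside.
- clip: loose blue binder clip, body 24 x 32 x 12 mm, wire arms to 30 mm from its origin in its x and 16 mm in -x, lying on the ledge at the opposite end from the toner box. Origin at the centre of its underside. Stays where it is.
- filed_box: loose black box, 66 x 38 x 40 mm, already standing in gap d and wholly inside it. Origin at the centre of its underside. Stays where it is.
- dispenser: loose yellow tape dispenser, 130 x 50 x 76 mm, origin at the centre of its underside; bystander.
- canister: loose stainless screw-top canister, 80 mm across, 105 mm high, origin at the centre of its underside; bystander.
- phone_stand: loose green hard silicone phone stand, 85 x 70 x 80 mm, origin at the centre of its underside; bystander.
- pencil: loose yellow pencil, 184 mm long (x), 7 mm thick, origin at mid-length on its underside; bystander.
Not all that is in view belongs to the job. Leave any orange look-alike of the toner alone.

How it is judged:
On the way, in this order (a step that is already met when the one before it is completed fails the run):
1. a fingertip touches the rail over the first gap from the red end, and not yet over the second (((y of red_cap in the frame of rack above 0 m and contact force between the fingers and rail_a above 0.3 N and contact force between the fingers and rail_b below 0.1 N) or (y of red_cap in the frame of rack below 0 m and contact force between the fingers and rail_d above 0.3 N and contact force between the fingers and rail_c below 0.1 N))), for 0.05 s.
2. then over the second gap (((y of red_cap in the frame of rack above 0 m and contact force between the fingers and rail_b above 0.3 N and contact force between the fingers and rail_c below 0.1 N) or (y of red_cap in the frame of rack below 0 m and contact force between the fingers and rail_c above 0.3 N and contact force between the fingers and rail_b below 0.1 N))), for 0.05 s.
3. then over the third gap (((y of red_cap in the frame of rack above 0 m and contact force between the fingers and rail_c above 0.3 N) or (y of red_cap in the frame of rack below 0 m and contact force between the fingers and rail_b above 0.3 N))), for 0.05 s.
4. then the toner box is pushed home in the third gap (x of toner_center in the frame of rack between 0.033 and 0.042 m and z of toner_center in the frame of rack between 0.024 and 0.033 m and angle between toner's own z axis and vertical below 0.08 rad and angle between the x axis of toner and the x axis of rack, either way round below 0.15 rad and ((y of red_cap in the frame of rack above 0 m and y of toner_center in the frame of rack between -0.033 and -0.019 m) or (y of red_cap in the frame of rack below 0 m and y of toner_center in the frame of rack between 0.019 and 0.033 m))), for 0.2 s.
At the end, for the whole second after the job is handed in: The toner box stands flat and still in the third gap from the red end (within 7 mm of its middle, 0.15 rad of straight), within 4 mm of the back stop; clip and filed box within 12 mm of their starts, dispenser, canister, phone stand 20 mm, pencil 25 mm (all of step 4 and linear speed of toner below 0.01 m/s and distance of each of clip, filed_box from where it was at the start of the episode below 0.012 m and distance of each of dispenser, canister, phone_stand from where it was at the start of the episode below 0.02 m and distance of pencil from where it was at the start of the episode below 0.025 m); the robot touches nothing.
It fails at once if the toner box is lifted or tipped (z of toner_center in the frame of rack above 0.036 m or angle between toner's own z axis and vertical above 0.25 rad).
It fails at once if the toner box leaves the rack (z of toner_center in the frame of rack below 0.02 m).
It fails at once if the binder clip or the filed box is moved more than 12 mm (distance of any of clip, filed_box from where it was at the start of the episode above 0.012 m).
It fails at once if the dispenser, canister or phone stand is moved more than 20 mm, or the pencil more than 25 mm (distance of any of dispenser, canister, phone_stand from where it was at the start of the episode above 0.02 m or distance of pencil from where it was at the start of the episode above 0.025 m).
It also fails if it takes over 58 s, if anything falls off the work surface, if the arm or the gripper's body presses on something with over 40 N, if the wrist force passes 120 N, or if a joint passes its speed limit or range.

## Working session

There is one attempt and no reset: what is moved stays moved. The work goes in short steps, Python scripts to look and compute and a tool call to move; the robot and the scene stay as the last step left them, time stands still between calls to the robot, and variables do not carry over. Pictures are saved under pics/ and viewed, at most 10 in all, crops included, and the job is handed in when it is done.

Besides the shell and the picture viewer there is one more tool, called after "Request:" by a JSON object that holds its "method" and its "body". step_arm: Moves the arm, as the interface text tells. Its arguments: {"type":"object","properties":{"increments":{"type":"array","items":{"type":"array"}},"fingers":{"type":"number"},"grip_force":{"type":"number"}},"required":["increments"]}

```bash
mkdir -p pics; python3 - <<'E'
from plant import r
import cv2,numpy as np
for n in("side","top"):
    p,d=r.snapshot(n); cv2.imwrite(f"pics/{n}0.png",p[:,:,::-1]); np.save(f"pics/{n}0.npy",d)
    c=r.calibration(n); print(n,c)
s=r.get_state(); print(s)
E
```

```text
side {'fov_y': 54.014017629185965, 'cx': 251.78557744694083, 'cy': 189.2585090137312, 'R': array([[ 0.99723219, -0.07289624,  0.01463235],
       [-0.02716905, -0.54047388, -0.84092201],
       [ 0.06920845,  0.83819694, -0.54095848]]), 't': array([-0.58578909,  0.06570354,  1.29656363])}
top {'fov_y': 52.164665742810776, 'cx': 256.81778342579236, 'cy': 194.45809472127021, 'R': array([[-0.00301896, -0.99948515,  0.03194251],
       [-0.99022231, -0.001467  , -0.13949058],
       [ 0.13946562, -0.0320513 , -0.98970807]]), 't': array([-0.02579952,  0.57794394,  1.05934046])}
{'clock': 0.1, 'q': array([ 1.13776381,  0.68986794, -0.19451506,  1.56620686,  0.15730423,
        0.90252042, -0.21510257]), 'qd': array([ 9.45424988e-04, -1.69107379e-03,  1.62919877e-03, -1.25026733e-03,
       -4.34784440e-04, -4.43403598e-04,  5.21645859e-07]), 'joint_torque': array([-3.27107024e-03, -5.28498781e+01, -1.27163440e+00, -1.53836149e+01,
       -5.26272040e-02,  1.99551701e-03,  8.30018030e-05]), 'tool_pos': array([ 0.28099473, -0.55765031,  0.23801904]), 'eef_rot': array([ 9.72873656e-01,  2.31335686e-01, -2.48651069e-04, -7.66640188e-04]), 'contact_force': array([ 0.38877327, -0.2013532 ,  0.27060768]), 'moment': array([ 0.04715048, -0.06039028, -0.01853959]), 'finger_force': 0.0, 'opening': 0.9956422069313428}
```

View pics/top0.png

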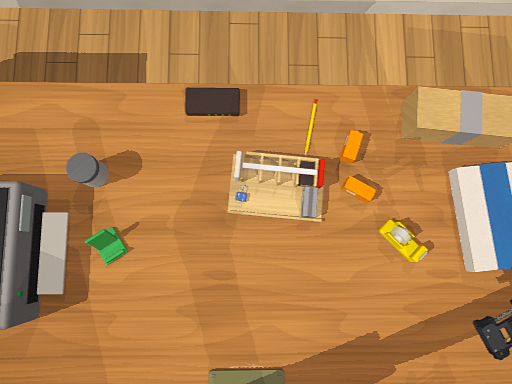

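View pics/side0.png

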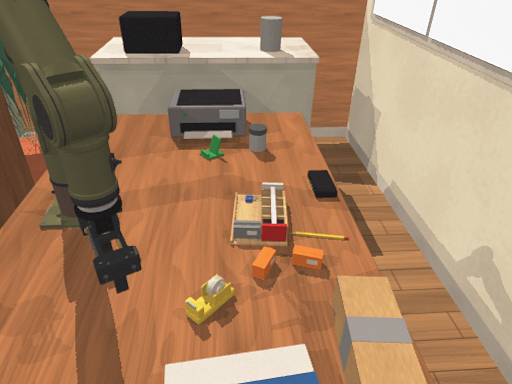

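The top view shows the rack around (277,186), with the red cap on the right (321,173) at rack −y and the white cap on the left (238,165). The toner is the grey box on the ledge at the right end (309,202), the clip is at (242,197), and the two orange look-alikes at (352,146) and (360,188) lie off the rack. I'll confirm this in an enlarged crop.

```bash
python3 - <<'E'
import cv2
p=cv2.imread("pics/top0.png")[140:230,220:340]
cv2.imwrite("pics/crop0.png",cv2.resize(p,None,fx=6.5,fy=6.5,interpolation=cv2.INTER_CUBIC))
E
```

```text
(no output)
```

View pics/crop0.png

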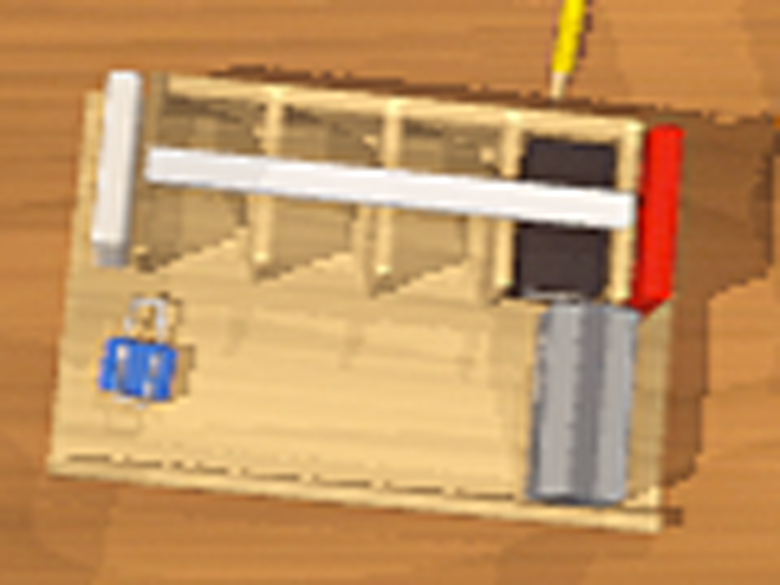

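The crop confirms it. The grey box on the ledge at crop (583,400) is the toner. The red cap at (660,215) is at rack −y, so the count runs d (black box), c, b, and the third gap is b at rack y +26. Next I'll fit the rack pose.

```bash
cat > h.py <<'E'
import numpy as np
from plant import r
def ray(cal,u,v,z):
    f=192/np.tan(np.radians(cal["fov_y"]/2)); d=np.array([(u-cal["cx"])/f,(v-cal["cy"])/f,1])
    C=-cal["R"].T@cal["t"]; w=cal["R"].T@d; return C+w*(z-C[2])/w[2]
def crop(u,v,o=(220,140),s=6.5): return (u+.5)/s-.5+o[0],(v+.5)/s-.5+o[1]
E
python3 - <<'E'
from h import *
from scipy.optimize import least_squares
c=r.calibration("top")
P=[((145,182),(38,104,62)),((150,147),(52,104,62)),((632,228),(38,-104,62)),((636,192),(52,-104,62)),((52,462),(-87,135,16)),((662,516),(-87,-135,16)),((655,125),(None,-110,68)),((683,127),(None,-124,68)),((108,72),(None,124,68))]
P=[(ray(c,*crop(*a),b[2]/1e3),b) for a,b in P if b[0] is not None]
W=np.array([p[0][:2] for p in P]);L=np.array([p[1][:2] for p in P])/1e3
def tf(q,L): s,k=np.sin(q[2]),np.cos(q[2]); return L@np.array([[k,s],[-s,k]])+q[:2]
q=least_squares(lambda q:(tf(q,L)-W).ravel(),[.5,0,0]).x
print("pose",q,np.degrees(q[2]));print(((tf(q,L)-W)*1e3).round(1))
inv=lambda w:(np.array(w)-q[:2])@np.array([[np.cos(q[2]),-np.sin(q[2])],[np.sin(q[2]),np.cos(q[2])]])*1e3
for a in[(527,500),(625,502),(545,303),(638,310)]: print("toner",inv(ray(c,*crop(*a),.05)[:2]).round(1))
for a in[(140,370)]: print("clip",inv(ray(c,*crop(*a),.018)[:2]).round(1))
for n,l in dict(railD=(45,-78),railC=(45,-26),railB=(45,26),ledgeout=(-37,-150),gapb_front=(-110,26)).items(): print(n,tf(q,np.array(l)/1e3).round(4))
# side-camera check: project rail ends
c2=r.calibration("side");f=192/np.tan(np.radians(c2["fov_y"]/2))
for l in[(45,104,.062),(45,-104,.062),(-87,-135,.016)]:
    X=np.r_[tf(q,np.array(l[:2])/1e3),l[2]];x=c2["R"]@X+c2["t"];print("side px",f*x[0]/x[2]+c2["cx"],f*x[1]/x[2]+c2["cy"])
import cv2
p=cv2.imread("pics/side0.png")[170:260,210:330]
cv2.imwrite("pics/crop1.png",cv2.resize(p,None,fx=6.5,fy=6.5,interpolation=cv2.INTER_CUBIC))
E
```

```text
pose [ 0.60548925 -0.08556874 -0.09130532] -5.231409503525809
[[ 2.6 -1.1]
 [ 1.3 -0.3]
 [ 3.   0.3]
 [ 1.2  1.1]
 [-3.6  0.5]
 [-4.4 -0.4]]
toner [-84.3 -69.7]
toner [ -81.4 -111.5]
toner [  1.2 -71.2]
toner [   1.9 -111.6]
clip [-39.6 100.3]
railD [ 0.6432 -0.1673]
railC [ 0.6479 -0.1156]
railB [ 0.6527 -0.0638]
ledgeout [ 0.555  -0.2316]
gapb_front [ 0.4983 -0.0496]
side px 272.34615196664583 185.8720712521805
side px 274.23209224025055 222.3432753134627
side px 230.4190703039541 239.62193947050267
```

View pics/crop1.png

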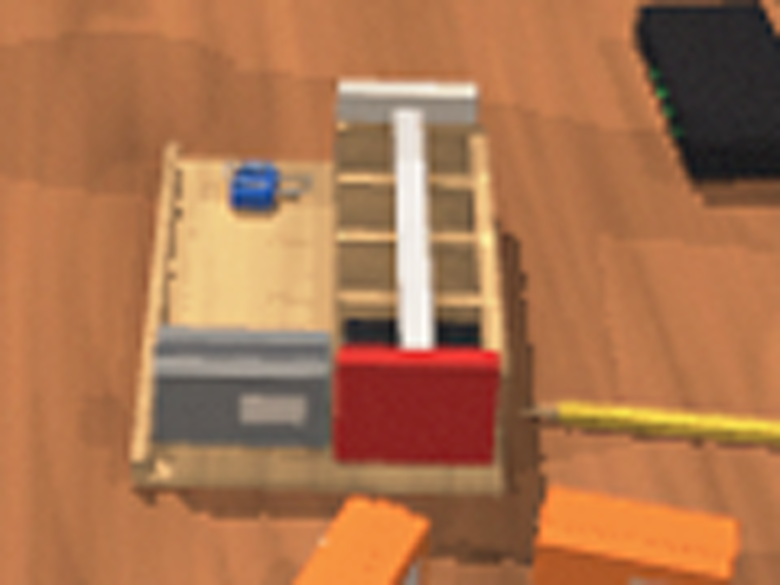

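The side view agrees with the fit: the rail ends are at crop (408,110) and (417,347), within about 1 px of the prediction. I take the rack at x 0.6045, y −0.0856, yaw −5.23°. I'll close the fingers, turn the tool so its y lies along rack x, and move towards the rail over gap d.

Request:
{"method": "step_arm", "body": {"increments": [[[2.8, 3, 0], [0, 0, 8.3]], [[2.8, 3, 0], [0, 0, 8.3]], [[2.8, 3, 0], [0, 0, 8.3]], [[2.8, 3, 0], [0, 0, 8.3]], [[2.8, 3, 0], [0, 0, 8.3]], [[2.8, 3, 0], [0, 0, 8.3]], [[2.8, 3, 0], [0, 0, 8.2]], [[2.8, 3, 0], [0, 0, 0]], [[2.8, 3, 0], [0, 0, 0]], [[2.8, 3, 0], [0, 0, 0]]], "fingers": 0, "grip_force": 20}}

```text
clock: 1.1
tool_pos: [0.5619, -0.2569, 0.2383]
eef_rot: [0.739, 0.674, -0.0, -0.0]
contact_force: [1.4, -1.3, 0.5]
opening: 0.117
finger_force: 0.0
```

Request:
{"method": "step_arm", "body": {"increments": [[[1.6, 1.8, 0], [0, 0, 0]], [[1.6, 1.8, -2], [0, 0, 0]], [[1.6, 1.8, -2.4], [0, 0, 0]], [[1.6, 1.8, -2.4], [0, 0, 0]], [[1.7, 1.9, -2.4], [0, 0, 0]], [[0, 0, -2.5], [0, 0, 0]], [[0, 0, -2], [0, 0, 0]], [[0, 0, -1.5], [0, 0, 0]], [[0, 0, 0], [0, 0, 0]], [[0, 0, 0], [0, 0, 0]]]}}

```text
clock: 2.1
tool_pos: [0.6424, -0.1673, 0.087]
eef_rot: [0.739, 0.674, 0.0, 0.0]
contact_force: [0.9, -0.1, 0.3]
opening: 0.008
finger_force: 0.0
```

Request:
{"method": "step_arm", "body": {"increments": [[[0, 0, -1], [0, 0, 0]], [[0, 0, -0.8], [0, 0, 0]], [[0, 0, -0.1], [0, 0, 0]], [[0, 0, -0.1], [0, 0, 0]], [[0, 0, -0.1], [0, 0, 0]], [[0, 0, -0.1], [0, 0, 0]], [[0, 0, -0.1], [0, 0, 0]], [[0, 0, -0.1], [0, 0, 0]], [[0, 0, -0.1], [0, 0, 0]], [[0, 0, 0], [0, 0, 0]]]}}

```text
clock: 3.1
tool_pos: [0.6424, -0.1672, 0.0626]
eef_rot: [0.739, 0.674, 0.0, 0.0]
contact_force: [-2.1, 0.2, 6.1]
opening: 0.006
finger_force: 2.6
```

Request:
{"method": "step_arm", "body": {"increments": [[[0.05, 0.5, 0], [0, 0, 0]], [[0.05, 0.6, 0], [0, 0, 0]], [[0.05, 0.6, 0], [0, 0, 0]], [[0.05, 0.6, 0], [0, 0, 0]], [[0.05, 0.6, 0], [0, 0, 0]], [[0.05, 0.6, 0], [0, 0, 0]], [[0.05, 0.6, 0], [0, 0, 0]], [[0.05, 0.6, 0], [0, 0, 0]], [[0.05, 0.5, 0], [0, 0, 0]], [[0, 0, 0], [0, 0, 0]]]}}

```text
clock: 4.1
tool_pos: [0.6477, -0.1149, 0.0625]
eef_rot: [0.739, 0.674, 0.0, 0.001]
contact_force: [-0.3, -1.7, 5.9]
opening: 0.006
finger_force: 2.8
```

Request:
{"method": "step_arm", "body": {"increments": [[[0.05, 0.5, 0], [0, 0, 0]], [[0.05, 0.6, 0], [0, 0, 0]], [[0.05, 0.6, 0], [0, 0, 0]], [[0.05, 0.6, 0], [0, 0, 0]], [[0.05, 0.6, 0], [0, 0, 0]], [[0.05, 0.6, 0], [0, 0, 0]], [[0.05, 0.6, 0], [0, 0, 0]], [[0.05, 0.6, 0], [0, 0, 0]], [[0.05, 0.5, 0], [0, 0, 0]], [[0, 0, 0], [0, 0, 0]]]}}

```text
clock: 5.1
tool_pos: [0.6521, -0.063, 0.0625]
eef_rot: [0.739, 0.674, 0.0, 0.001]
contact_force: [-0.6, -2.3, 5.9]
opening: 0.005
finger_force: 2.9
```

The rail is touched over d, c and b. Now I'll lift and go round to the outer end of the ledge, beside the toner.

Request:
{"method": "step_arm", "body": {"increments": [[[0, 0, 3], [0, 0, 0]], [[0, 0, 3], [0, 0, 0]], [[-1.4, -2.2, 0], [0, 0, 0]], [[-1.4, -2.2, 0], [0, 0, 0]], [[-1.4, -2.3, 0], [0, 0, 0]], [[-1.4, -2.3, 0], [0, 0, 0]], [[-1.4, -2.3, 0], [0, 0, 0]], [[-1.4, -2.2, 0], [0, 0, 0]], [[-1.3, -2.2, 0], [0, 0, 0]], [[0, 0, 0], [0, 0, 0]]]}}

```text
clock: 6.1
tool_pos: [0.5515, -0.2239, 0.1211]
eef_rot: [0.741, 0.672, -0.002, -0.0]
contact_force: [-0.0, 0.5, 0.4]
opening: 0.006
finger_force: 0.0
```

```bash
python3 - <<'E'
from h import *
import cv2
p,d=r.snapshot("top")
cv2.imwrite("pics/crop2.png",cv2.resize(p[130:235,230:390,::-1],None,fx=5,fy=5,interpolation=cv2.INTER_CUBIC))
print(r.get_state()["tool_pos"])
c=r.calibration("top");f=192/np.tan(np.radians(c["fov_y"]/2))
for y in(-147,-129):
  for x in(-55,-19):
    X=np.array([.6045+.9958*x/1e3+.0912*y/1e3,-.0856-.0912*x/1e3+.9958*y/1e3,.03]);k=c["R"]@X+c["t"]
    print(x,y,(f*k[:2]/k[2]+[c["cx"],c["cy"]]).round(1))
import numpy as np
p0=cv2.imread("pics/top0.png");d0=np.load("pics/top0.npy")
h=cv2.cvtColor(p0,cv2.COLOR_BGR2HSV);m=(h[...,0]>5)&(h[...,0]<16)&(h[...,1]>235)&(h[...,2]>200);m[:120]=0;m[:,:335]=0;m[:,385:]=0
v,u=np.nonzero(m);print("orange min u",u.min(),v[u.argmin()])
C=-c["R"].T@c["t"];D=np.c_[(u-c["cx"])/f,(v-c["cy"])/f,np.ones(len(u))]*d0[v,u][:,None]
W=(D-c["t"])@c["R"]
for b in(W[v<165],W[v>=172]):
  if len(b):print(len(b),np.percentile(b,[2,98],0).round(3))
E
```

```text
[ 0.55328244 -0.22117136  0.12135284]
-55 -147 [327.5 209.6]
-19 -147 [328.3 197.1]
-55 -129 [321.2 209.1]
-19 -129 [322.  196.5]
orange min u 342 156
19 [[ 0.679 -0.304  0.005]
 [ 0.743 -0.273  0.043]]
17 [[ 0.564 -0.339  0.005]
 [ 0.625 -0.275  0.042]]
```

View pics/crop2.png

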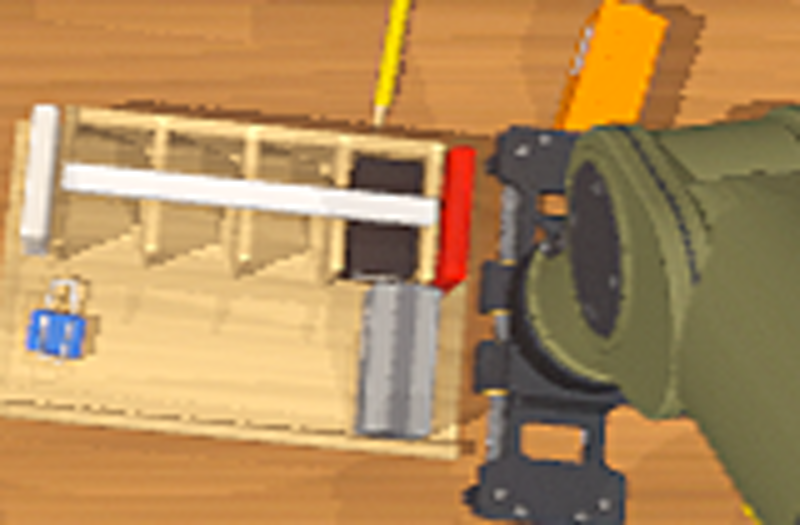

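The crop shows the toner unmoved at (399,360). The hand is beyond the right end, and the orange boxes are more than 3 cm clear of the fingers. I'll descend and start the push along the ledge.

Request:
{"method": "step_arm", "body": {"increments": [[[0, 0, -2.5], [0, 0, 0]], [[0, 0, -2.5], [0, 0, 0]], [[0, 0, -2.5], [0, 0, 0]], [[0, 0, -1.5], [0, 0, 0]], [[0, 0, -1], [0, 0, 0]], [[0, 0, 0], [0, 0, 0]], [[0.05, 0.5, 0], [0, 0, 0]], [[0.05, 0.5, 0], [0, 0, 0]], [[0, 0, 0], [0, 0, 0]], [[0, 0, 0], [0, 0, 0]]]}}

```text
clock: 7.15
tool_pos: [0.5558, -0.2099, 0.0224]
eef_rot: [0.739, 0.674, 0.0, 0.0]
contact_force: [-0.5, -1.9, -0.3]
opening: 0.005
finger_force: 0.0
```

Request:
{"method": "step_arm", "body": {"increments": [[[0.05, 0.5, 0], [0, 0, 0]], [[0.05, 0.6, 0], [0, 0, 0]], [[0.05, 0.6, 0], [0, 0, 0]], [[0.05, 0.6, 0], [0, 0, 0]], [[0.05, 0.6, 0], [0, 0, 0]], [[0.06, 0.6, 0], [0, 0, 0]], [[0.06, 0.6, 0], [0, 0, 0]], [[0.06, 0.6, 0], [0, 0, 0]], [[0.06, 0.6, 0], [0, 0, 0]], [[0.06, 0.6, 0], [0, 0, 0]]]}}

```text
clock: 8.15
tool_pos: [0.5608, -0.1506, 0.0217]
eef_rot: [0.739, 0.674, 0.0, 0.0]
contact_force: [-0.1, -0.1, 0.7]
opening: 0.002
finger_force: 0.6
```

Request:
{"method": "step_arm", "body": {"increments": [[[0.05, 0.6, 0], [0, 0, 0]], [[0.06, 0.6, 0], [0, 0, 0]], [[0.06, 0.6, 0], [0, 0, 0]], [[0.06, 0.6, 0], [0, 0, 0]], [[0.06, 0.6, 0], [0, 0, 0]], [[0.06, 0.6, 0], [0, 0, 0]], [[0.06, 0.6, 0], [0, 0, 0]], [[0.06, 0.6, 0], [0, 0, 0]], [[0.05, 0.6, 0], [0, 0, 0]], [[0, 0, 0], [0, 0, 0]]]}}

```text
clock: 9.15
tool_pos: [0.5662, -0.0953, 0.0217]
eef_rot: [0.738, 0.675, 0.001, -0.0]
contact_force: [-0.4, 0.0, -0.0]
opening: 0.006
finger_force: 0.0
```

```bash
python3 - <<'E'
from h import *
import cv2
p,d=r.snapshot("top"); print(r.get_state()["tool_pos"],r.get_state()["contact_force"])
cv2.imwrite("pics/crop3.png",cv2.resize(p[140:230,220:340,::-1],None,fx=6.5,fy=6.5,interpolation=cv2.INTER_CUBIC))
E
```

```text
[ 0.56611373 -0.09605086  0.02170163] [ 0.5234212   0.23628797 -0.42196332]
```

View pics/crop3.png

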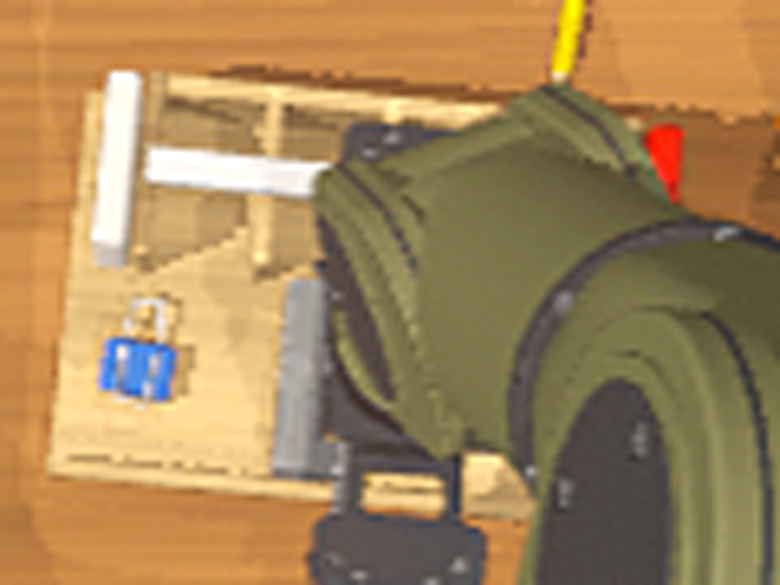

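The toner's left top edge runs from (274,470) to (290,283), so it has slid square and is still about flush with the lip. I'll work out its rack y from those pixels.

```bash
cat >> h.py <<'E'
Q=np.array([.6045,-.0856]);A=np.radians(-5.23);X=np.array([np.cos(A),np.sin(A)]);Y=np.array([-np.sin(A),np.cos(A)])
def rack(w): d=np.asarray(w)[:2]-Q; return np.array([d@X,d@Y])*1e3
E
python3 - <<'E'
from h import *
c=r.calibration("top")
for n,a,z in[("Lnear",(274,470),.05),("Lfar",(290,283),.05),("L0near",(527,500),.05),("L0far",(545,303),.05),("rail L end",(147,165),.062),("divAB top back",(272,90),.052),("divBC",(390,105),.052),("divDE",(632,125),.052),("nose ab",(262,270),.052)]:
    print(n,rack(ray(c,*crop(*a),z)).round(1))
print("tcp",rack(r.get_state()["tool_pos"]).round(1))
E
```

```text
Lnear [-80.4  39. ]
Lfar [ 0.6 39.1]
L0near [-83.3 -69.5]
L0far [  2.2 -71.1]
rail L end [ 43.7 104.8]
divAB top back [84.1 54.3]
divBC [82.4  2.7]
divDE [  83.6 -103.1]
nose ab [ 4.8 51.7]
tcp [-37.3 -13.9]
```

Request:
{"method": "step_arm", "body": {"increments": [[[0.01, 0.1, 0], [0, 0, 0]], [[0.01, 0.1, 0], [0, 0, 0]], [[0.01, 0.1, 0], [0, 0, 0]], [[0.01, 0.1, 0], [0, 0, 0]], [[0, 0.1, 0], [0, 0, 0]], [[0, 0, 0], [0, 0, 0]], [[0, 0, 0], [0, 0, 0]], [[0, 0, 0], [0, 0, 0]], [[0, 0, 0], [0, 0, 0]], [[0, 0, 0], [0, 0, 0]]]}}

```text
clock: 10.2
tool_pos: [0.5665, -0.0921, 0.0218]
eef_rot: [0.739, 0.674, 0.0, 0.0]
contact_force: [-0.6, -0.1, -0.2]
opening: 0.005
finger_force: 0.0
```

```bash
cat >> h.py <<'E'
import cv2
def edge(p,lo=244,hi=277,rows=(188,193,198,203,208)):
    "rack x,y where wood turns grey (toner's left top edge), by saturation half level"
    S=cv2.cvtColor(np.ascontiguousarray(p),cv2.COLOR_RGB2HSV)[...,1].astype(float); c=r.calibration("top"); out=[]
    for v in rows:
        s=S[v,lo:hi]; k=int(np.argmin(np.diff(s))); t=(s[max(0,k-3):k].mean()+s[k+2:k+5].mean())/2
        j=np.nonzero(s[max(0,k-3):k+5]<t)[0][0]+max(0,k-3); out.append(np.r_[rack(ray(c,lo+j-1+(s[j-1]-t)/(s[j-1]-s[j]),v,.05)),0][:2].round(1))
    return np.array(out)
E
python3 - <<'E'
from h import *
p,d=r.snapshot("top"); s=r.get_state()
print(edge(cv2.imread("pics/top0.png")[...,::-1],280,312))
print(edge(p,254,276)); print(rack(s["tool_pos"]),s["contact_force"])
cv2.imwrite("pics/top4.png",p[...,::-1])
E
```

```text
[[ -3.1 -69.6]
 [-17.3 -69. ]
 [-31.5 -68.9]
 [-45.6 -69. ]
 [-59.6 -69.4]]
[[-13.6  42.9]
 [-27.8  43. ]
 [-41.9  43.1]
 [-55.9  42.7]
 [-69.9  42.6]]
[-37.3316371   -9.96485495] [ 0.20586081  0.41101854 -0.48392099]
```

The push is in contact: the box edge follows the TCP millimetre for millimetre. I'll push 4 mm more, then back off, lift and look.

Request:
{"method": "step_arm", "body": {"increments": [[[0.01, 0.1, 0], [0, 0, 0]], [[0.01, 0.1, 0], [0, 0, 0]], [[0.01, 0.1, 0], [0, 0, 0]], [[0.01, 0.1, 0], [0, 0, 0]], [[0, 0, 0], [0, 0, 0]], [[0, 0, 0], [0, 0, 0]], [[-0.1, -1, 0], [0, 0, 0]], [[-0.1, -1, 0], [0, 0, 0]], [[0, 0, 3], [0, 0, 0]], [[0, 0, 4], [0, 0, 0]]]}}

```text
clock: 11.25
tool_pos: [0.5628, -0.11, 0.0908]
eef_rot: [0.739, 0.673, -0.002, -0.001]
contact_force: [1.1, -0.1, 1.1]
opening: 0.005
finger_force: 0.0
```

Request:
{"method": "step_arm", "body": {"increments": [[[-2, -1, 4], [0, 0, 8.5]], [[-4, -2, 1], [0, 0, 8.5]], [[-4, -2, 0], [0, 0, 8.5]], [[-4, -2, 0], [0, 0, 8.5]], [[-2, 0, 0], [0, 0, 8.5]], [[0, 0, 0], [0, 0, 8.5]], [[0, 0, 0], [0, 0, 8.5]], [[0, 0, 0], [0, 0, 8.5]], [[0, 0, 0], [0, 0, 8.5]], [[0, 0, 0], [0, 0, 8.5]]]}}

```text
clock: 12.25
tool_pos: [0.4044, -0.1795, 0.1418]
eef_rot: [0.087, 0.996, -0.0, -0.0]
contact_force: [-0.5, 0.5, -0.4]
opening: 0.009
finger_force: 0.0
```

```bash
python3 - <<'E'
from h import *
p,d=r.snapshot("top"); s=r.get_state()
print(s["tool_pos"],s["eef_rot"],s["contact_force"])
cv2.imwrite("pics/crop5.png",cv2.resize(p[140:230,220:340,::-1],None,fx=6.5,fy=6.5,interpolation=cv2.INTER_CUBIC))
E
```

```text
[ 0.40422391 -0.17962775  0.14160902] [ 8.47759857e-02  9.96399971e-01 -3.17672630e-04 -1.68845237e-04] [-0.57162334 -0.93392068  0.35192516]
```

View pics/crop5.png

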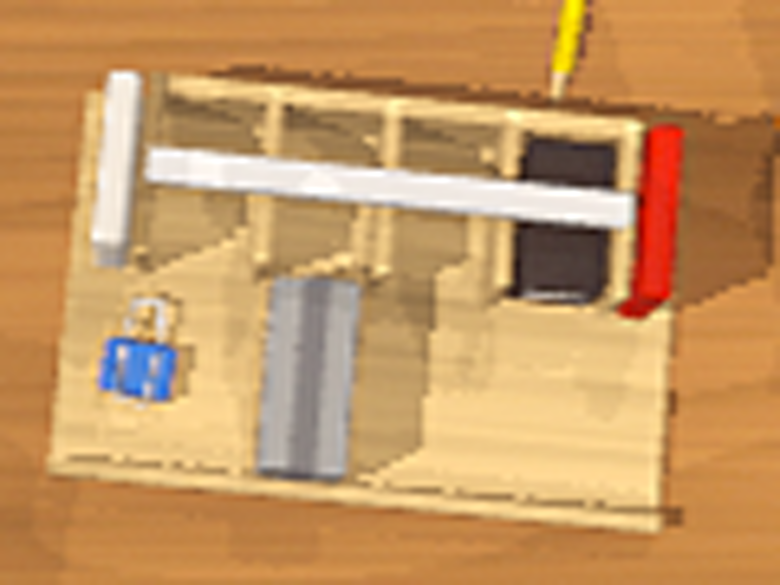

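The toner (272–360, 279–478) now stands square in front of gap b, between divider noses at about (262,265) and (378,280), within 2 mm of the middle. The clip and filed box are unmoved. The tool goes square to the rack, in front of the lip at rack y 26.

Request:
{"method": "step_arm", "body": {"increments": [[[1.1, 1.6, 0], [0, 0, 4.5]], [[1.1, 1.6, 0], [0, 0, 0]], [[1.1, 1.6, 0], [0, 0, 0]], [[1.1, 1.6, 0], [0, 0, 0]], [[1.1, 1.6, 0], [0, 0, 0]], [[1.1, 1.6, -2], [0, 0, 0]], [[1.1, 1.7, -3], [0, 0, 0]], [[1.1, 1.7, -3], [0, 0, 0]], [[0, 0, -2.5], [0, 0, 0]], [[0, 0, -1.4], [0, 0, 0]]]}}

```text
clock: 13.3
tool_pos: [0.4924, -0.0485, 0.0209]
eef_rot: [0.051, 0.999, -0.0, -0.001]
contact_force: [0.3, -0.4, 0.3]
opening: 0.01
finger_force: 0.0
```

```bash
python3 - <<'E'
from h import *
p,d=r.snapshot("top");s=r.get_state();q=s["eef_rot"]
print(s["tool_pos"],rack(s["tool_pos"]),s["contact_force"],2*np.degrees(np.arctan2(q[1],q[0]))-90-84.77)
c=r.calibration("top")
for a in[(272,279),(360,279),(258,474),(345,478)]: print(rack(ray(c,*crop(*a),.05)).round(1))
for a in[(262,265),(378,280)]: print("nose",rack(ray(c,*crop(*a),.052)).round(1))
E
```

```text
[ 0.49154706 -0.04885891  0.01983367] [-115.8317951    26.29201763] [-0.34657301 -1.13667836 -0.63926961] -0.6774311734235852
[ 1.6 47. ]
[5.2 9.3]
[-82.7  45.7]
[-81.    8.6]
nose [ 7.  51.9]
nose [5.1 1.6]
```

Request:
{"method": "step_arm", "body": {"increments": [[[0, 0, 0.3], [0, 0, 0.6]], [[0.8, -0.07, 0], [0, 0, 0]], [[0.8, -0.07, 0], [0, 0, 0]], [[0.6, -0.06, 0], [0, 0, 0]], [[0.6, -0.06, 0], [0, 0, 0]], [[0.6, -0.05, 0], [0, 0, 0]], [[0.6, -0.05, 0], [0, 0, 0]], [[0.6, -0.05, 0], [0, 0, 0]], [[0.6, -0.05, 0], [0, 0, 0]], [[0.6, -0.06, 0], [0, 0, 0]]]}}

```text
clock: 14.35
tool_pos: [0.5512, -0.0533, 0.0257]
eef_rot: [0.045, 0.999, 0.0, -0.0]
contact_force: [0.4, 0.1, 0.8]
opening: 0.004
finger_force: 0.6
```

```bash
python3 - <<'E'
from h import *
p,d=r.snapshot("top");s=r.get_state()
print(s["tool_pos"],rack(s["tool_pos"]),s["contact_force"],s["moment"])
cv2.imwrite("pics/crop6.png",cv2.resize(p[140:230,220:340,::-1],None,fx=6.5,fy=6.5,interpolation=cv2.INTER_CUBIC))
E
```

```text
[ 0.55254959 -0.05340584  0.02572984] [-54.66875563  27.32463894] [ 0.2780715  -0.50354711 -0.48764917] [ 0.09203338 -0.18656602 -0.02069375]
```

View pics/crop6.png

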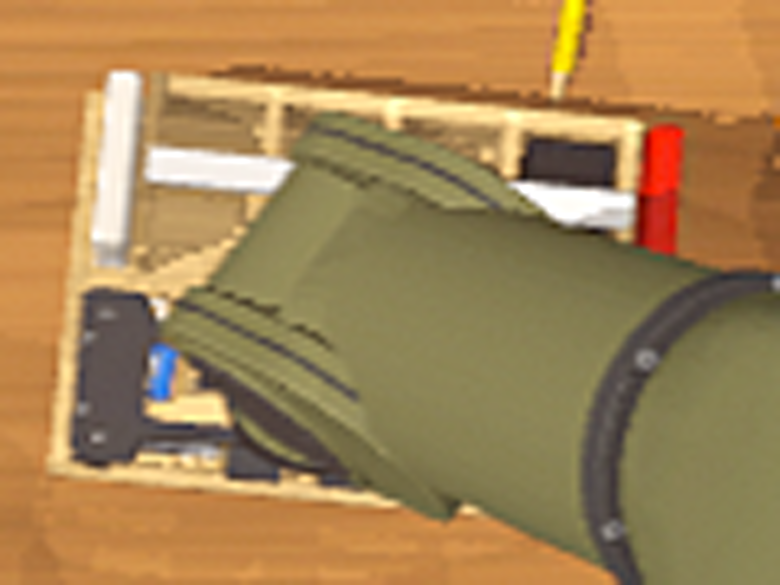

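The arm hides the box, but the forces are low, so it is sliding freely. I'll continue slowly.

Request:
{"method": "step_arm", "body": {"increments": [[[0.3, -0.04, 0], [0, 0, 0]], [[0.3, -0.04, 0], [0, 0, 0]], [[0.3, -0.04, 0], [0, 0, 0]], [[0.3, -0.03, 0], [0, 0, 0]], [[0.3, -0.03, 0], [0, 0, 0]], [[0.3, -0.03, 0], [0, 0, 0]], [[0.3, -0.03, 0], [0, 0, 0]], [[0.3, -0.03, 0], [0, 0, 0]], [[0.2, -0.02, 0], [0, 0, 0]], [[0.2, -0.02, 0], [0, 0, 0]]]}}

```text
clock: 15.4
tool_pos: [0.5789, -0.0564, 0.0257]
eef_rot: [0.045, 0.999, 0.0, -0.0]
contact_force: [-0.9, -0.2, 0.7]
opening: 0.005
finger_force: 0.3
```

Request:
{"method": "step_arm", "body": {"increments": [[[0.1, -0.01, 0], [0, 0, 0]], [[0.1, -0.01, 0], [0, 0, 0]], [[0.1, -0.01, 0], [0, 0, 0]], [[0, 0, 0], [0, 0, 0]], [[0, 0, 0], [0, 0, 0]], [[0, 0, 0], [0, 0, 0]], [[0, 0, 0], [0, 0, 0]], [[0, 0, 0], [0, 0, 0]], [[0, 0, 0], [0, 0, 0]], [[0, 0, 0], [0, 0, 0]]]}}

```text
clock: 16.4
tool_pos: [0.5818, -0.0567, 0.0258]
eef_rot: [0.045, 0.999, 0.0, 0.0]
contact_force: [-0.3, 0.7, 0.0]
opening: 0.004
finger_force: 0.0
```

Request:
{"method": "step_arm", "body": {"increments": [[[0.1, -0.01, 0], [0, 0, 0]], [[0.1, -0.01, 0], [0, 0, 0]], [[0.1, -0.01, 0], [0, 0, 0]], [[0.1, -0.01, 0], [0, 0, 0]], [[0.1, -0.01, 0], [0, 0, 0]], [[0, 0, 0], [0, 0, 0]], [[0, 0, 0], [0, 0, 0]], [[0, 0, 0], [0, 0, 0]], [[0, 0, 0], [0, 0, 0]], [[0, 0, 0], [0, 0, 0]]]}}

```text
clock: 17.4
tool_pos: [0.5869, -0.0572, 0.0258]
eef_rot: [0.045, 0.999, 0.0, 0.0]
contact_force: [-0.1, -0.5, 0.4]
opening: 0.009
finger_force: 0.0
```

Request:
{"method": "step_arm", "body": {"increments": [[[0.1, -0.01, 0], [0, 0, 0]], [[0.1, -0.01, 0], [0, 0, 0]], [[0.1, -0.01, 0], [0, 0, 0]], [[0.1, -0.01, 0], [0, 0, 0]], [[0, 0, 0], [0, 0, 0]], [[0, 0, 0], [0, 0, 0]], [[0, 0, 0], [0, 0, 0]], [[0, 0, 0], [0, 0, 0]], [[0, 0, 0], [0, 0, 0]], [[0, 0, 0], [0, 0, 0]]]}}

```text
clock: 18.4
tool_pos: [0.5909, -0.0577, 0.0258]
eef_rot: [0.045, 0.999, 0.0, 0.0]
contact_force: [0.9, 0.6, 0.7]
opening: 0.006
finger_force: 0.0
```

Request:
{"method": "step_arm", "body": {"increments": [[[0.1, -0.01, 0], [0, 0, 0]], [[0.1, -0.01, 0], [0, 0, 0]], [[0.1, -0.01, 0], [0, 0, 0]], [[0, 0, 0], [0, 0, 0]], [[0, 0, 0], [0, 0, 0]], [[0, 0, 0], [0, 0, 0]], [[0, 0, 0], [0, 0, 0]], [[0, 0, 0], [0, 0, 0]], [[0, 0, 0], [0, 0, 0]], [[0, 0, 0], [0, 0, 0]]]}}

```text
clock: 19.4
tool_pos: [0.5917, -0.0578, 0.0256]
eef_rot: [0.045, 0.999, -0.0, -0.002]
contact_force: [-6.4, 0.2, 4.8]
opening: 0.003
finger_force: 2.9
```

The push met firm resistance at the expected depth. I'll back off straight, lift clear and check.

Request:
{"method": "step_arm", "body": {"increments": [[[-0.5, 0.05, 0], [0, 0, 0]], [[-1.5, 0.14, 0], [0, 0, 0]], [[-2, 0.18, 0], [0, 0, 0]], [[-2, 0.18, 0], [0, 0, 0]], [[-1, 0, 3], [0, 0, 0]], [[-1, 0, 4], [0, 0, 0]], [[-2, -2, 4], [0, 0, 0]], [[-3, -3, 0], [0, 0, 0]], [[-3, -3, 0], [0, 0, 0]], [[-2, -3, 0], [0, 0, 0]]]}}

```text
clock: 20.4
tool_pos: [0.4122, -0.1636, 0.1363]
eef_rot: [0.045, 0.999, -0.0, 0.0]
contact_force: [1.1, -1.7, -0.8]
opening: 0.004
finger_force: 0.0
```

Request:
{"method": "step_arm", "body": {"increments": [[[0, -3, 0], [0, 0, 0]], [[0, -3, 0], [0, 0, 0]], [[0, 0, 0], [0, 0, 0]], [[0, 0, 0], [0, 0, 0]], [[0, 0, 0], [0, 0, 0]], [[0, 0, 0], [0, 0, 0]], [[0, 0, 0], [0, 0, 0]], [[0, 0, 0], [0, 0, 0]], [[0, 0, 0], [0, 0, 0]], [[0, 0, 0], [0, 0, 0]]]}}

```text
clock: 21.4
tool_pos: [0.4138, -0.2223, 0.1357]
eef_rot: [0.045, 0.999, 0.0, -0.0]
contact_force: [0.3, -0.1, -0.0]
opening: 0.003
finger_force: 0.0
```

```bash
python3 - <<'E'
from h import *
p,d=r.snapshot("top");p2,_=r.snapshot("side");s=r.get_state()
print(s["tool_pos"],s["contact_force"])
a=cv2.resize(p[140:230,220:340,::-1],(780,585),interpolation=cv2.INTER_CUBIC)
cv2.imwrite("pics/crop7.png",a)
cv2.imwrite("pics/crop8.png",cv2.resize(p2[170:260,210:330,::-1],(780,585),interpolation=cv2.INTER_CUBIC))
D=np.abs(p.astype(int)-cv2.imread("pics/top0.png")[...,::-1]).sum(2)>90
for n,(u0,u1,v0,v1) in dict(disp=(375,430,215,265),can=(65,110,150,190),phone=(85,130,225,265),pencil=(300,322,95,155),clip=(232,252,183,205)).items(): print(n,D[v0:v1,u0:u1].sum())
E
```

```text
[ 0.4137623  -0.22242204  0.13572203] [-0.0724742   0.37526504  0.04125699]
disp 1844
can 0
phone 0
pencil 0
clip 0
```

View pics/crop7.png

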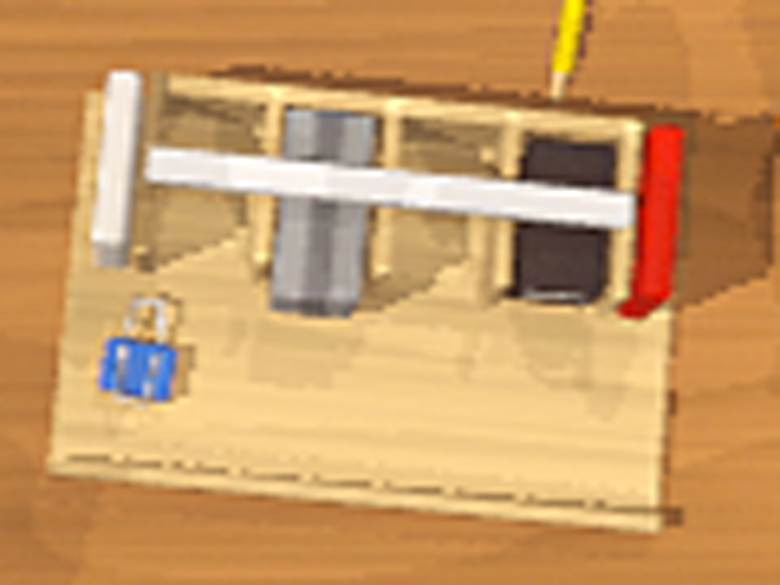

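```bash
python3 - <<'E'
from h import *
c=r.calibration("top")
for a in[(285,110),(375,116),(273,303),(358,310)]: print(rack(ray(c,*crop(*a),.05)).round(1))
print("stop edge far top",rack(ray(c,*crop(330,97),.052)).round(1))
E
```

```text
[76.3 47.8]
[77.4  8.6]
[-8.7 45.7]
[-8.4  9. ]
stop edge far top [83.4 28.9]
```

View pics/crop8.png

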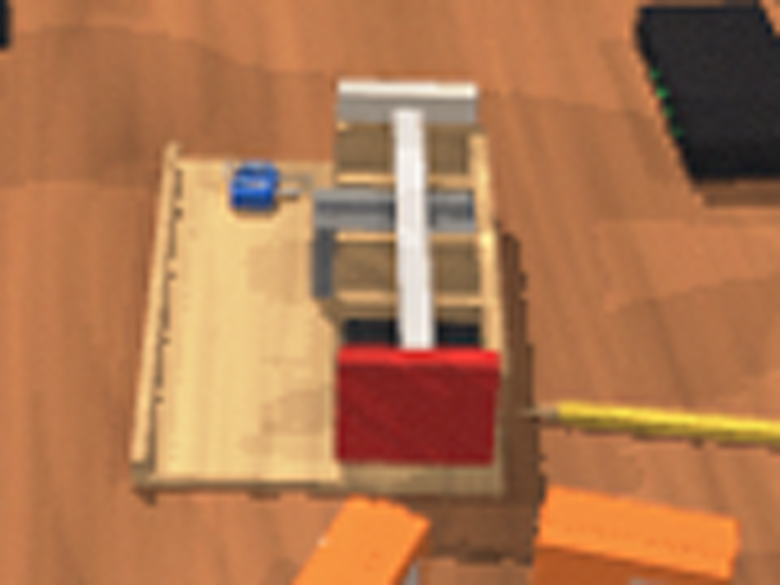

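Both views show the toner flat and straight in gap b against the back stop, with everything else unmoved and the hand clear. I'm handing the job in.

```bash
python3 -c "
from plant import r
print(r.finish_job())"
```

```text
the job is handed in; nothing more can be done
None
```

The job is handed in: I touched the rail over gaps d, c and b in order from the red end, then pushed the toner box along the ledge and into gap b until it stopped at the back; the last camera views show the clip, filed box and other bystanders unmoved and the hand clear, except the dispenser, which I couldn't check by camera, though the arm never went near it while low.

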